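# Move the row of hall keepsakes to the new bamboo shelf in the same order

## Robot

A 6-joint arm with a two-finger parallel gripper is mounted at the origin on the work surface. World frame = base frame: x ahead of the robot, y to its left, z up, the work surface at z = 0. Lengths are in m, angles in degrees, forces in N, time in s.
With the tool pointing down it reaches from about 0.375 to 0.9 m from the base axis. Payload 3.1 kg.
Tool frame: the origin (TCP) lies midway between the tips of the shut fingers; the grasp point (between the pads) lies 19 mm behind it; z points along the fingers, y is the line along which they close (so a half turn about z gives the same grasp; the last joint's range is limited). The gripper opens to 87 mm and grips with 3 to 60 N. Pads are 19 mm wide; open, the fingers measure 117 mm over their backs; the gripper's body (75 mm by 190 mm) begins 51 mm behind the grasp point.
Start: joints at [-78.467, 30.224, 82.088, -0, 67.689, -10.227], TCP at [0.232, -0.58, 0.223] pointing down, gripper open.
Joint ranges: [-176.69, 176.69], [-43.24, 126.21], [12.49, 139.97], [-82, 262], [0, 151.66], [-163.58, 163.58]. Speed limits (degrees/s): [159.86, 159.86, 180, 180, 180, 180].

## Interface

Orientations are given as a 3x3 rotation matrix whose columns are the frame's x, y, z axes.
In Python, from rig import bot, optics, probe_bus gives the robot as it stands (bot), with the cameras (optics) and the readings (probe_bus).
- The arm moves only by the shell command python3 steer.py 'ROWS'. ROWS is 1 to 20 rows, parted by a bar, with the numbers parted by commas; each row has 7 numbers: dx, dy, dz in normalised numbers (1 is 0.8 m), then a rotation vector rx, ry, rz in normalised numbers (1 is 180 degrees), then the opening from 0.0 (shut) to 1.0 (fully open); each row is the pose to reach, as a shift and turn from the pose commanded when the command began, along the tool's axes at that moment; what a row does not reach only later rows make up. A row lasts 1/10 s, in which the tool goes at most 0.05 m and 8.59 degrees, less where a joint would pass 70% of its speed; a pose out of reach is approached as far as the arm can. The fingers move at their own pace and stop on an object; the grip force is fixed at half the most. Time passes only in rows, so rows that do not move let the fingers close. It prints the time, the measured TCP pose, the force, the opening and the grip force at its end. No shift or turn number may pass 1 either way. Input that does not fit is refused with a message, and nothing moves.
- probe_bus.read_state(): the state, without advancing time (a new reading comes with each control period).
- optics.capture(name): name is "scene" or "top"; returns a dict with "color" (400x640x3 uint8, red, green, blue), "K" (3x3 intrinsics, pixels), "view" (4x4, takes a point from world to camera coordinates). Camera axes: x right, y up, looking along -z (the intrinsics and any distortion apply to the point x, -y, -z); pixel columns grow to the right and rows downward; lengths in m; the calibration is good to about 2 mm. A picture is of the moment at which its call begins. There is no depth.
- bot.hand_in(): hands the job in; it is judged then, once.
The state is a dict: "time_s": time; "joint_positions": joint angles; "qvel": joint speeds; "tau": joint torques, N m; "position": TCP position; "tcp_rot": TCP orientation; "force": force on the tool from outside, world axes, zero at the start; "moment": the same for the moment, N m; "opening": opening from 0.0 (shut) to 1.0 (fully open); "grasp_force": force on a finger pad.
Only numpy, scipy, OpenCV 4.12 (cv2) and the standard library are available. Lean on these libraries where they do the work, as an engineer would, in place of code of your own. Each camera call takes 0.05 s, during which the arm holds its last target. There are 200 camera calls.

## Task

The new bamboo shelf is about to go up by the front door: move the pill case, the bell, the bone box and the comb from the old dark shelf into its four free bays, one to a bay, in the same left-to-right order as they stood on the old shelf (simply skip the bay with the saucer, which stays where it is, undisturbed). Set each thing down gently, without dropping it, in the middle of its bay, right way up as it stands now, with the comb straight front to back and the pill case square to the shelf with its long side along the row.

Things in the scene. Friction and masses are not known exactly. Their poses are not given: they have to be found in the camera images.
- pill_case: white plastic press-button pill case, lying flat, a rounded box 40 (x) x 58 (y) x 22 (z) mm, 50 g, two shallow ridges on the lid, small grey button on its -y end and hinge on the +y end; its long x sides, 40 mm apart, are plain. Origin: centre of its underside, z up
- bell: small brass-coloured aluminium table bell standing upright, mouth 47 mm across, 58 mm tall, 70 g: the flared skirt reaches up to 34 mm, above it a plain round handle 14 mm across from 34 to 58 mm (with a 16 mm bead at 38 to 40 mm). Origin: centre of its mouth, z up
- bone_box: small round cream camel-bone trinket box with its lid fixed on, upright: straight round body 46 mm across and 30 mm tall, low lid with a knob to 41 mm, 90 g. Origin: centre of its underside, z up
- comb: plain wooden comb lying flat, 100 (x, its length) x 28 (y, spine to tooth tips) x 10 (z) mm, 35 g. Origin: centre of its underside, z up
- pill_case_spot: flush 64 mm cork square in the bay of the old dark shelf where the pill case stands at the start; fixed, so it records the old order. Origin: its middle, on the board, 18 mm above the table; x to that shelf's back rail, y left along the row. The old shelf is made and sized like the bamboo one, nearer or farther than it; a potted succulent (50 mm across, 55 mm tall) stays in its fifth bay
- bell_spot: flush 64 mm cork square in the bay of the old dark shelf where the bell stands at the start; fixed, so it records the old order. Origin: its middle, on the board, 18 mm above the table; x to that shelf's back rail, y left along the row. The old shelf is made and sized like the bamboo one, nearer or farther than it; a potted succulent (50 mm across, 55 mm tall) stays in its fifth bay
- bone_box_spot: flush 64 mm cork square in the bay of the old dark shelf where the bone box stands at the start; fixed, so it records the old order. Origin: its middle, on the board, 18 mm above the table; x to that shelf's back rail, y left along the row. The old shelf is made and sized like the bamboo one, nearer or farther than it; a potted succulent (50 mm across, 55 mm tall) stays in its fifth bay
- comb_spot: flush 64 mm cork square in the bay of the old dark shelf where the comb stands at the start; fixed, so it records the old order. Origin: its middle, on the board, 18 mm above the table; x to that shelf's back rail, y left along the row. The old shelf is made and sized like the bamboo one, nearer or farther than it; a potted succulent (50 mm across, 55 mm tall) stays in its fifth bay
- bamboo_shelf: pale bamboo wall shelf lying fixed on the console: board 420 mm long (y), top at z = 18 mm, five bays with middles at x = 0, y = 160, 80, 0, -80, -160 mm (left to right), parted by beads 4 mm high; open front at x = -57, back rail from x = 57 mm, 30 mm above the board; end cheeks 12 mm high. Origin: on the table under the row's middle; x to the back rail, y left. Free bays have a felt square
- saucer: small round green ceramic saucer, 66 mm across, 14 mm tall, 90 g, loose in the middle of one bay of the bamboo shelf; it stays there. Origin: centre of its underside, z up

How it is judged:
By the outcome, as a careful person would: the job done as asked, in the order asked, and still so for the second after the job is handed in, with the robot touching nothing.
It also fails if it takes over 102 s, if anything falls off the work surface, if the arm or the gripper's body presses on something with over 40 N, if the wrist force passes 120 N, or if a joint passes its speed limit or range.

## Working session

There is one attempt and no reset: what is moved stays moved. The work goes in short steps, Python scripts to look and compute and a shell command to move; the robot and the scene stay as the last step left them, time stands still between calls to the robot, and variables do not carry over. Pictures are saved under pics/ and viewed, at most 14 in all, crops included, and the job is handed in when it is done.

```bash
ls; mkdir -p pics; python3 - <<'E'
from rig import bot, optics, probe_bus
import cv2
for n in("scene","top"):
    c=optics.capture(n); cv2.imwrite(f"pics/{n}0.png",c["color"][:,:,::-1]); print(c["K"],c["view"],[k for k in c])
s=probe_bus.read_state();print(s)
E
```

```text
pics
rig.py
steer.py
[[382.0959086    0.         320.08371282]
 [  0.         382.0959086  196.40429708]
 [  0.           0.           1.        ]] [[ 0.07591607  0.99708914 -0.00707125 -0.05040414]
 [-0.83946348  0.06773861  0.53917765  0.42494737]
 [ 0.53808718 -0.03499619  0.84216237 -0.96458755]
 [ 0.          0.          0.          1.        ]] ['color', 'K', 'view']
[[383.82589457   0.         310.53004606]
 [  0.         383.82589457 198.89346367]
 [  0.           0.           1.        ]] [[-4.84828218e-03 -9.99465321e-01  3.23352201e-02 -1.54011357e-02]
 [ 9.85128670e-01  7.79958150e-04  1.71816456e-01 -5.63728344e-01]
 [-1.71749809e-01  3.26873670e-02  9.84598161e-01 -6.07664321e-01]
 [ 0.00000000e+00  0.00000000e+00  0.00000000e+00  1.00000000e+00]] ['color', 'K', 'view']
{'time_s': 0.1, 'joint_positions': array([-7.84656134e+01,  3.02720503e+01,  8.21495537e+01,  1.57781797e-03,
        6.76899915e+01, -1.02270325e+01]), 'qvel': array([-0.02706567, -0.08076094, -0.19315536,  0.02976551, -0.10053888,
       -0.06329574]), 'tau': array([-6.45746131e-04, -4.40985131e+01, -1.77150607e+01,  6.35900558e-02,
        5.33842749e-02, -3.81420045e-05]), 'position': array([ 0.23161655, -0.57978376,  0.22168371]), 'tcp_rot': array([[ 9.28739634e-01,  3.70732463e-01, -3.64493516e-04],
       [ 3.70732457e-01, -9.28737737e-01,  1.91346703e-03],
       [ 3.70865462e-04, -1.91224225e-03, -9.99998103e-01]]), 'force': array([ 0.34966983, -0.10954867,  0.09952692]), 'moment': array([ 0.03760176, -0.0082096 ,  0.04442189]), 'grasp_force': 0.0, 'opening': 0.9971768632408345}
```

View pics/top0.png

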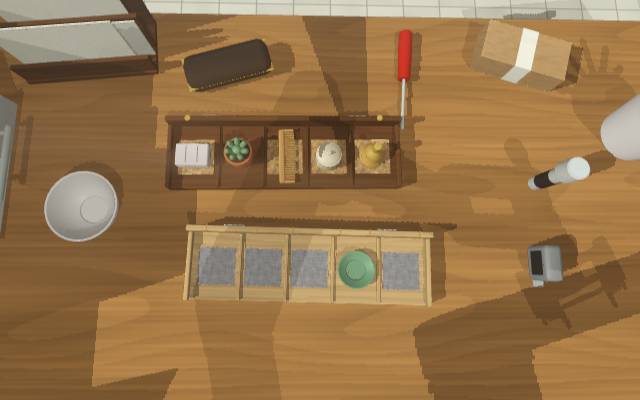

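View pics/scene0.png

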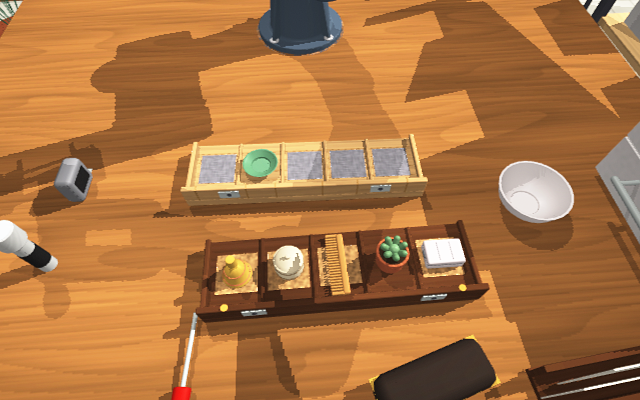

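The top view shows the old shelf, left to right: pill case (193,155), succulent (237,150), comb (287,155), bone box (329,154), bell (373,154). In the bamboo shelf the saucer is at (356,269), in bay 4. So the pill case goes to bay 1, the comb to 2, the bone box to 3 and the bell to 5.

```bash
cat > h.py <<'E'
import numpy as np,cv2
from rig import bot, optics, probe_bus
def ray(c,uv,z):
    K,V=c["K"],c["view"];uv=np.atleast_2d(uv).astype(float)
    d=np.c_[(uv[:,0]-K[0,2])/K[0,0],-(uv[:,1]-K[1,2])/K[1,1],-np.ones(len(uv))]
    R=V[:3,:3];o=-R.T@V[:3,3];d=d@R
    return o+d*((z-o[2])/d[:,2])[:,None]
def proj(c,P):
    p=np.atleast_2d(P)@c["view"][:3,:3].T+c["view"][:3,3]
    return np.c_[c["K"][0,0]*p[:,0]/-p[:,2]+c["K"][0,2],c["K"][1,1]*p[:,1]/p[:,2]+c["K"][1,2]]
def blobs(mask,lo=30):
    n,l,s,ce=cv2.connectedComponentsWithStats(mask.astype(np.uint8))
    return [(ce[i],s[i]) for i in range(1,n) if s[i,4]>=lo]
def fitrow(P,ys):
    # P world pts at local (0,y): 2D rigid fit -> origin, yaw(deg)
    A=np.c_[np.ones(len(ys)),ys]; sol=np.linalg.lstsq(A,P[:,:2],rcond=None)[0]
    o,d=sol; return o,np.degrees(np.arctan2(-d[0],d[1])),np.hypot(*d)
E
python3 - <<'E'
from h import *
for n,(y0,y1,x0,x1) in (("top",(235,300,185,430)),("scene",(135,195,185,425))):
    c=optics.capture(n);im=c["color"]; hsv=cv2.cvtColor(im,cv2.COLOR_RGB2HSV)
    m=(hsv[:,:,1]<65)&(hsv[:,:,2]<200); m2=np.zeros_like(m);m2[y0:y1,x0:x1]=m[y0:y1,x0:x1]
    m2=cv2.morphologyEx(m2.astype(np.uint8),cv2.MORPH_OPEN,np.ones((3,3)))
    B=blobs(m2,300)
    P=[]
    for ce,s in B: w=ray(c,ce,.018)[0]; P.append(w); print(n,ce.round(1),s,w.round(4))
    P=np.array(P);P=P[np.argsort(-P[:,1])]
    if len(P)==4: print(fitrow(P,np.array([.16,.08,0,-.16])))
    crop=im[105:195,155:410] if n=="top" else im[215:325,190:495]
    k=3 if n=="top" else 2.6
    cv2.imwrite(f"pics/{n}1.png",cv2.resize(crop[:,:,::-1],None,fx=k,fy=k,interpolation=cv2.INTER_CUBIC))
E
```

```text
top [216.  265.7] [ 197  247   39   38 1395] [0.4519 0.1463 0.018 ]
top [262.5 266.9] [ 244  248   38   38 1374] [0.4494 0.0662 0.018 ]
top [309.  268.1] [ 290  250   38   38 1369] [ 0.4469 -0.0143  0.018 ]
top [359.3 265.6] [346 251  29  28 547] [ 0.4508 -0.1023  0.018 ]
top [400.5 270.7] [ 383  252   36   38 1334] [ 0.4416 -0.1744  0.018 ]
scene [390.  161.5] [372 148  38  28 893] [0.4522 0.1467 0.018 ]
scene [304.8 165.1] [288 151  34  28 865] [ 0.4477 -0.0119  0.018 ]
scene [347.3 163.5] [330 150  36  28 914] [0.4504 0.067  0.018 ]
scene [216.8 168.5] [199 155  37  28 836] [ 0.4424 -0.1742  0.018 ]
(array([ 0.44755665, -0.01315287]), np.float64(-1.7902767073360222), np.float64(1.0033685666315417))
```

View pics/top1.png

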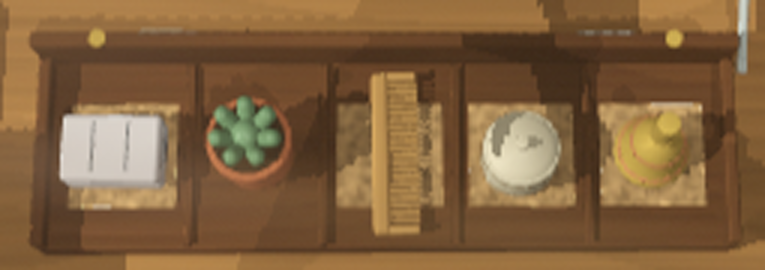

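View pics/scene1.png

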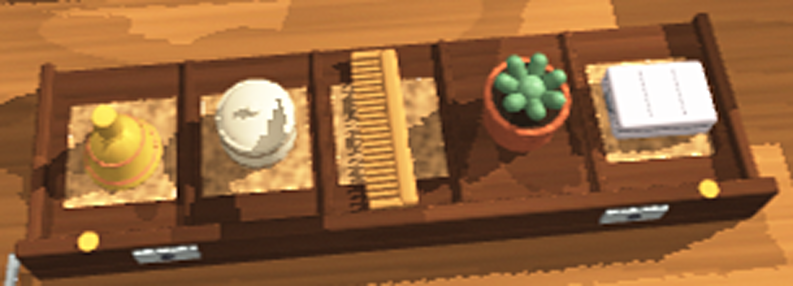

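The zoomed crops show the pill case, comb, bone box and bell standing near the middle of their corks, with the succulent in bay 2. I'll turn the picked pixels into positions and check them by overlay.

```bash
cat >> h.py <<'E'
def tp(P): return (np.atleast_2d(P)+.5)/3-.5+[155,105]
def sp(P): return (np.atleast_2d(P)+.5)/2.6-.5+[190,215]
def rot(y): y=np.radians(y);return np.array([[np.cos(y),-np.sin(y)],[np.sin(y),np.cos(y)]])
def box(x,y,yaw,a,b,z): 
    q=np.array([[1,1],[1,-1],[-1,-1],[-1,1]])*[a/2,b/2]@rot(yaw).T+[x,y]; return np.c_[q,np.full(4,z)]
def circ(x,y,d,z):
    t=np.linspace(0,2*np.pi,40);return np.c_[x+d/2*np.cos(t),y+d/2*np.sin(t),np.full(40,z)]
def overlay(c,crop,k,polys):
    y0,y1,x0,x1=crop;im=cv2.resize(c["color"][y0:y1,x0:x1,::-1],None,fx=k,fy=k,interpolation=cv2.INTER_CUBIC)
    for P,col in polys:
        q=(proj(c,P)-[x0,y0]+.5)*k-.5
        cv2.polylines(im,[np.round(q*16).astype(np.int32)],True,col,1,cv2.LINE_AA,4)
    return im
E
python3 - <<'E'
from h import *
T=optics.capture("top");S=optics.capture("scene")
for nm,z,t,s in (("bell",.076,[(669,124)],[(102,116)]),("bone",.048,[(522,150)],[(256,120)]),
 ("pill",.040,[(63,114),(165,114),(166,182),(66,184)],[(606,66),(701,60),(716,123),(613,133)]),
 ("comb",.028,[(372,72),(376,234),(417,78),(420,234)],[(395,50),(417,204),(352,53),(363,207)]),
 ("cork",.018,[(124,155),(522,154),(653,155)],[(652,110),(255,141),(122,153)])):
    a,b=ray(T,tp(t),z)[:,:2],ray(S,sp(s),z)[:,:2]
    print(nm,a.mean(0).round(4),b.mean(0).round(4));
    if len(a)>1:print(a.round(4).tolist(),b.round(4).tolist())
E
```

```text
bell [ 0.6498 -0.1296] [ 0.6516 -0.129 ]
bone [ 0.6425 -0.0488] [ 0.6485 -0.0466]
pill [0.6448 0.1889] [0.648  0.1917]
[[0.6655, 0.2201], [0.6659, 0.1608], [0.6246, 0.1585], [0.6232, 0.216]] [[0.6268, 0.1647], [0.6274, 0.2227], [0.6681, 0.2204], [0.6695, 0.1592]]
comb [0.6459 0.0252] [0.649  0.0267]
[[0.6971, 0.0401], [0.5966, 0.0368], [0.6934, 0.0128], [0.5966, 0.0108]] [[0.5999, 0.0401], [0.6985, 0.0422], [0.5999, 0.0132], [0.6978, 0.0113]]
cork [0.6482 0.0022] [0.6492 0.0049]
[[0.6472, 0.1895], [0.6489, -0.0512], [0.6486, -0.1317]] [[0.6481, 0.1933], [0.6491, -0.0495], [0.6504, -0.1292]]
```

```bash
python3 - <<'E'
from h import *
T=optics.capture("top");S=optics.capture("scene")
r=(0,0,255);b=(255,0,0)
po=[(box(.6464,.190,.5,.04,.058,.040),r),(box(.6464,.190,.5,.04,.058,.018),b),(box(.6475,.026,1,.1,.028,.028),r),
(circ(.648,-.048,.046,.048),r),(circ(.648,-.048,.046,.018),b),(circ(.6507,-.1293,.014,.076),r),(circ(.6507,-.1293,.047,.018),b)]
a=overlay(T,(115,195,165,405),3.3,po);c=overlay(S,(220,310,195,490),2.7,po)
w=max(a.shape[1],c.shape[1]);z=np.zeros((a.shape[0]+c.shape[0],w,3),np.uint8)
z[:a.shape[0],:a.shape[1]]=a;z[a.shape[0]:,:c.shape[1]]=c
cv2.imwrite("pics/ov.png",z)
E
```

```text
(no output)
```

View pics/ov.png

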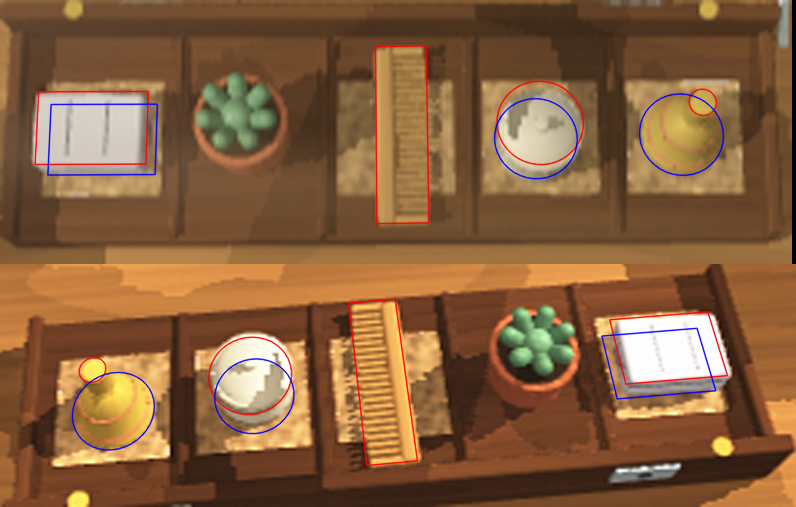

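The overlays agree to about 2 mm in both views: pill case (0.646,0.190), comb (0.6475,0.026), bone box (0.647,-0.048), bell (0.651,-0.129). Bamboo shelf origin is about (0.447,-0.013), yaw -1.8°. Next, the pill case.

```bash
cat > to.py <<'E'
# python3 to.py x y z yaw_of_tool_y  -> shift/turn in tool axes from measured pose
import sys;from h import *
x,y,z,a=map(float,sys.argv[1:5]);s=probe_bus.read_state();R=s["tcp_rot"]
d=R.T@(np.array([x,y,z])-s["position"]);c,n=np.cos(np.radians(a)),np.sin(np.radians(a))
G=np.array([[-n,c,0],[c,n,0],[0,0,-1]]).T
G=np.c_[[-n,c,0],[c,n,0],[0,0,-1]]
G[:,0]=np.cross(G[:,1],G[:,2])
rv=cv2.Rodrigues(R.T@G)[0].ravel()
print(d.round(4),np.degrees(rv).round(2),"dist",np.linalg.norm(d).round(3),"t",s["time_s"],s["joint_positions"].round(1)[[0,5]])
E
python3 to.py .646 .190 .15 0.5
```

```text
[ 0.6704 -0.5618  0.0726] [-1.000e-02 -1.000e-02 -6.874e+01] dist 0.878 t 0.4 [-78.5 -10.2]
```

Careful with the scale: shifts go in shares of 0.8 m and turns go in shares of 180 degrees. That gives: 0.67 m / 0.8 = 0.8375, 0.6 m / 0.8 = 0.75, -68.7 degrees / 180 = -0.3817.

```bash
R=1; python3 steer.py '0.125,-0.105,0.0125,0,0,-0.0556,0.69 | 0.25,-0.21,0.025,0,0,-0.1111,0.69 | 0.375,-0.315,0.0375,0,0,-0.1667,0.69 | 0.5,-0.42,0.05,0,0,-0.2222,0.69 | 0.625,-0.525,0.0625,0,0,-0.2778,0.69 | 0.75,-0.625,0.075,0,0,-0.3333,0.69 | 0.8375,-0.7025,0.0875,0,0,-0.3817,0.69 | 0.8375,-0.7025,0.0875,0,0,-0.3817,0.69 | 0.8375,-0.7025,0.0875,0,0,-0.3817,0.69 | 0.8375,-0.7025,0.0875,0,0,-0.3817,0.69 | 0.8375,-0.7025,0.0875,0,0,-0.3817,0.69 | 0.8375,-0.7025,0.0875,0,0,-0.3817,0.69 | 0.8375,-0.7025,0.0875,0,0,-0.3817,0.69 | 0.8375,-0.7025,0.0875,0,0,-0.3817,0.69 | 0.8375,-0.7025,0.0875,0,0,-0.3817,0.69 | 0.8375,-0.7025,0.0875,0,0,-0.3817,0.69 | 0.8375,-0.7025,0.0875,0,0,-0.3817,0.69 | 0.8375,-0.7025,0.0875,0,0,-0.3817,0.69 | 0.8375,-0.7025,0.0875,0,0,-0.3817,0.69 | 0.8375,-0.7025,0.0875,0,0,-0.3817,0.69'; python3 to.py .646 .190 .022 0.5
```

```text
time_s: 2.4
position: [0.6452, 0.1903, 0.1521]
tcp_rot: [[-0.01, 1.0, -0.001], [1.0, 0.01, -0.001], [-0.001, -0.001, -1.0]]
force: [-0.7, -0.1, 0.1]
opening: 0.689
grasp_force: 0.0
[-0.0003  0.001   0.1301] [-0.06  0.04  0.05] dist 0.13 t 2.4 [7.  6.4]
```

Scaled: 0.13 m / 0.8 = 0.1625, 0.12 m / 0.8 = 0.15.

```bash
python3 steer.py '0,0.0013,0.05,0,0,0,0.69 | 0,0.0013,0.1,0,0,0,0.69 | 0,0.0013,0.1375,0,0,0,0.69 | 0,0.0013,0.15,0,0,0,0.69 | 0,0.0013,0.1625,0,0,0,0.69 | 0,0.0013,0.1625,0,0,0,0.69 | 0,0.0013,0.1625,0,0,0,0.69 | 0,0.0013,0.1625,0,0,0,0.4 | 0,0.0013,0.1625,0,0,0,0.4 | 0,0.0013,0.1625,0,0,0,0.4 | 0,0.0013,0.1625,0,0,0,0.2 | 0,0.0013,0.1625,0,0,0,0.2 | 0,0.0013,0.1625,0,0,0,0.2 | 0,0.0013,0.1625,0,0,0,0.2'; python3 - <<'E'
from h import *
T=optics.capture("top");S=optics.capture("scene")
a=cv2.resize(T["color"][100:200,150:330,::-1],None,fx=3,fy=3);b=cv2.resize(S["color"][180:300,330:510,::-1],None,fx=2.2,fy=2.2)
z=np.zeros((600,540,3),np.uint8);z[:300]=a;z[300:300+b.shape[0],:b.shape[1]]=b;cv2.imwrite("pics/p1.png",z)
E
```

```text
time_s: 3.8
position: [0.647, 0.1901, 0.0233]
tcp_rot: [[-0.008, 1.0, 0.001], [1.0, 0.008, 0.0], [0.0, 0.001, -1.0]]
force: [-0.5, 0.9, 5.7]
opening: 0.457
grasp_force: 30.0
```

View pics/p1.png

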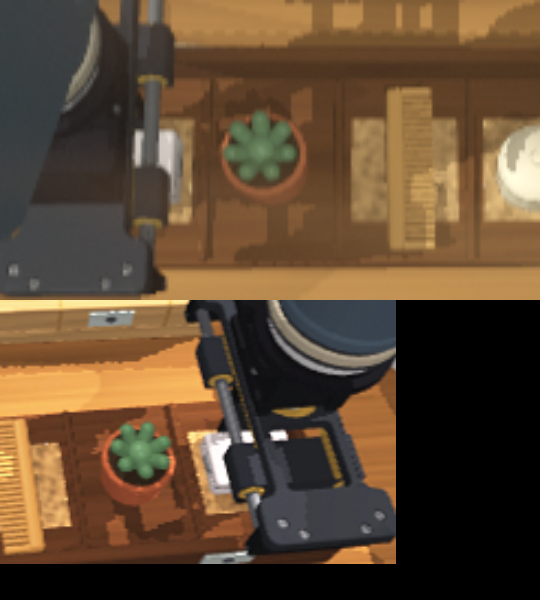

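The views show the fingers on the white pill case; the opening of 0.457 is 39.8 mm, so it is gripped. Lift next.

Scaled: -0.09 m / 0.8 = -0.1125, -0.08 m / 0.8 = -0.1.

```bash
python3 steer.py '0,0,-0.0125,0,0,0,0.2 | 0,0,-0.0375,0,0,0,0.2 | 0,0,-0.075,0,0,0,0.2 | 0,0,-0.1,0,0,0,0.2 | 0,0,-0.1125,0,0,0,0.2 | 0,0,-0.1125,0,0,0,0.2 | 0,0,-0.1125,0,0,0,0.2'; python3 to.py .4523 .1464 .113 -1.8
```

```text
time_s: 4.6
position: [0.6459, 0.1898, 0.1117]
tcp_rot: [[-0.008, 1.0, -0.002], [1.0, 0.008, -0.0], [-0.0, -0.002, -1.0]]
force: [0.5, -0.4, -1.4]
opening: 0.454
grasp_force: 30.0
[-0.0418 -0.1939 -0.0009] [-0.1   0.02  2.26] dist 0.198 t 4.6 [6.9 6.4]
```

Scaled: -0.1939 m / 0.8 = -0.2424, -0.191 m / 0.8 = -0.2388, 2.3 degrees / 180 = 0.0128.

```bash
python3 steer.py '-0.0025,-0.0125,0,0,0,0.0011,0.2 | -0.01,-0.0438,0,0,0,0.0022,0.2 | -0.0175,-0.0813,0,0,0,0.0044,0.2 | -0.025,-0.1188,0,0,0,0.0061,0.2 | -0.0338,-0.1563,0,0,0,0.0083,0.2 | -0.0425,-0.1938,0,0,0,0.01,0.2 | -0.0488,-0.225,0,0,0,0.0117,0.2 | -0.0523,-0.2388,0,0,0,0.0128,0.2 | -0.0523,-0.2424,0,0,0,0.0128,0.2 | -0.0523,-0.2424,0,0,0,0.0128,0.2 | -0.0523,-0.2424,0.0375,0,0,0.0128,0.2 | -0.0523,-0.2424,0.0625,0,0,0.0128,0.2 | -0.0523,-0.2424,0.0813,0,0,0.0128,0.2 | -0.0523,-0.2424,0.0938,0,0,0.0128,0.2 | -0.0523,-0.2424,0.0938,0,0,0.0128,0.2 | -0.0523,-0.2424,0.0938,0,0,0.0128,0.2'; python3 to.py .4523 .1464 .0238 -1.8
```

```text
time_s: 6.2
position: [0.454, 0.1467, 0.0376]
tcp_rot: [[0.032, 0.999, 0.001], [0.999, -0.032, 0.0], [0.0, 0.001, -1.0]]
force: [0.0, 0.2, -0.2]
opening: 0.459
grasp_force: 30.0
[-0.0003 -0.0017  0.0138] [ 0.05 -0.01 -0.04] dist 0.014 t 6.2 [4.5 6.3]
```

```bash
python3 steer.py '0,-0.0013,0.0063,0,0,0,0.2 | 0,-0.0013,0.0113,0,0,0,0.2 | 0,-0.0013,0.0138,0,0,0,0.2 | 0,-0.0013,0.015,0,0,0,0.2 | 0,-0.0013,0.015,0,0,0,0.2'; python3 steer.py '0,0,0.0006,0,0,0,0.2 | 0,0,0.0013,0,0,0,0.2 | 0,0,0.0013,0,0,0,0.2'
```

```text
time_s: 6.7
position: [0.4521, 0.1466, 0.0255]
tcp_rot: [[0.032, 0.999, -0.0], [0.999, -0.032, 0.0], [0.0, -0.0, -1.0]]
force: [-0.4, -0.7, -0.2]
opening: 0.458
grasp_force: 30.0
time_s: 7.0
position: [0.4521, 0.1466, 0.0246]
tcp_rot: [[0.032, 0.999, 0.0], [0.999, -0.032, 0.0], [0.0, 0.0, -1.0]]
force: [1.1, -0.7, -0.7]
opening: 0.457
grasp_force: 30.0
```

```bash
python3 steer.py '0,0,0.0006,0,0,0,0.2 | 0,0,0.0013,0,0,0,0.2 | 0,0,0.0013,0,0,0,0.2'; python3 steer.py '0,0,0.0006,0,0,0,0.2 | 0,0,0.0009,0,0,0,0.2 | 0,0,0.0009,0,0,0,0.2'
```

```text
time_s: 7.3
position: [0.452, 0.1466, 0.0235]
tcp_rot: [[0.032, 0.999, -0.0], [0.999, -0.032, -0.0], [-0.0, -0.0, -1.0]]
force: [-0.3, -0.5, -1.1]
opening: 0.453
grasp_force: 30.0
time_s: 7.6
position: [0.4521, 0.1466, 0.0232]
tcp_rot: [[0.032, 0.999, 0.0], [0.999, -0.032, 0.0], [0.0, 0.0, -1.0]]
force: [-0.1, -0.2, 5.6]
opening: 0.457
grasp_force: 30.0
```

Contact at 5.6 N, so it is seated. Release, rise, and go to the comb.

Scaled: -0.1 m / 0.8 = -0.125, -0.08 m / 0.8 = -0.1.

```bash
python3 steer.py '0,0,0,0,0,0,0.55 | 0,0,0,0,0,0,0.69 | 0,0,0,0,0,0,0.69 | 0,0,-0.0125,0,0,0,0.69 | 0,0,-0.05,0,0,0,0.69 | 0,0,-0.1,0,0,0,0.69 | 0,0,-0.125,0,0,0,0.5 | 0,0,-0.125,0,0,0,0.5'; python3 to.py .6475 .026 .12 91
```

```text
time_s: 8.4
position: [0.4542, 0.1469, 0.126]
tcp_rot: [[0.032, 0.999, 0.007], [0.999, -0.032, 0.001], [0.001, 0.007, -1.0]]
force: [-0.2, 0.7, -0.4]
opening: 0.583
grasp_force: 0.0
[-0.1147  0.197   0.0074] [  0.36   0.3  -92.83] dist 0.228 t 8.4 [4.5 6.3]
```

Scaled: 0.197 m / 0.8 = 0.2463, 0.17 m / 0.8 = 0.2125, -92.8 degrees / 180 = -0.5156.

```bash
python3 steer.py '-0.025,0.0375,0,0,0,-0.0444,0.5 | -0.05,0.075,0,0,0,-0.0889,0.5 | -0.075,0.125,0,0,0,-0.1333,0.5 | -0.1,0.175,0,0,0,-0.1778,0.5 | -0.125,0.2125,0,0,0,-0.2222,0.5 | -0.1425,0.2463,0,0,0,-0.2667,0.5 | -0.1425,0.2463,0,0,0,-0.3111,0.5 | -0.1425,0.2463,0,0,0,-0.3556,0.5 | -0.1425,0.2463,0,0,0,-0.4,0.5 | -0.1425,0.2463,0,0,0,-0.4444,0.5 | -0.1425,0.2463,0,0,0,-0.4889,0.5 | -0.1425,0.2463,0,0,0,-0.5156,0.5 | -0.1425,0.2463,0,0,0,-0.5156,0.5 | -0.1425,0.2463,0,0,0,-0.5156,0.5 | -0.1425,0.2463,0,0,0,-0.5156,0.5'; python3 to.py .6475 .026 .021 91
```

```text
time_s: 9.9
position: [0.6449, 0.0264, 0.1223]
tcp_rot: [[-1.0, -0.016, -0.001], [-0.016, 1.0, 0.0], [0.001, 0.0, -1.0]]
force: [-0.1, -0.2, -0.1]
opening: 0.499
grasp_force: 0.0
[-0.0027 -0.0005  0.1013] [ 0.01 -0.06 -0.11] dist 0.101 t 9.9 [ -7.6 -98.5]
```

```bash
python3 - <<'E'
from h import *
T=optics.capture("top");im=T["color"]
po=[(box(.4523,.1464,-1.8,.04,.058,.040),(0,0,255)),(box(.4523,.1464,-1.8,.04,.058,.018),(255,0,0))]
cv2.imwrite("pics/p2.png",overlay(T,(225,310,180,300),4,po))
E
```

```text
(no output)
```

View pics/p2.png

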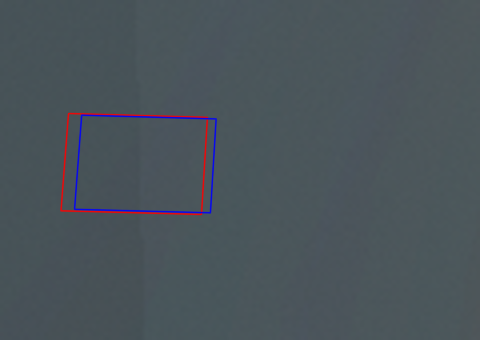

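The arm hides the pill case here, so I'll check it later. Descend on the comb with a narrower opening, to clear the beads.

Scaled: 0.1 m / 0.8 = 0.125, 0.096 m / 0.8 = 0.12.

```bash
python3 steer.py '-0.0034,-0.0006,0.0375,0,0,0,0.42 | -0.0034,-0.0006,0.075,0,0,0,0.42 | -0.0034,-0.0006,0.1,0,0,0,0.42 | -0.0034,-0.0006,0.1125,0,0,0,0.42 | -0.0034,-0.0006,0.12,0,0,0,0.42 | -0.0034,-0.0006,0.125,0,0,0,0.42 | -0.0034,-0.0006,0.125,0,0,0,0.42 | -0.0034,-0.0006,0.125,0,0,0,0.42'; python3 to.py .6475 .026 .021 91
```

```text
time_s: 10.75
position: [0.6488, 0.0258, 0.0238]
tcp_rot: [[-1.0, -0.017, 0.002], [-0.017, 1.0, -0.0], [-0.002, -0.0, -1.0]]
force: [0.7, -0.0, -0.1]
opening: 0.422
grasp_force: 0.0
[0.0013 0.0002 0.0028] [-0.02  0.1  -0.04] dist 0.003 t 10.75 [ -7.6 -98.5]
```

Scaled: 0.0025 m / 0.8 = 0.0031, 0.0015 m / 0.8 = 0.0019.

```bash
python3 steer.py '0,0,0.0019,0,0,0,0.42 | 0,0,0.0031,0,0,0,0.42 | 0,0,0.0031,0,0,0,0.42 | 0,0,0.0031,0,0,0,0.42 | 0,0,0.0031,0,0,0,0.3 | 0,0,0.0031,0,0,0,0.2 | 0,0,0.0031,0,0,0,0.1 | 0,0,0.0031,0,0,0,0.1 | 0,0,0.0031,0,0,0,0.1 | 0,0,0.0031,0,0,0,0.1 | 0,0,0.0031,0,0,0,0.1'
```

```text
time_s: 11.85
position: [0.6481, 0.0259, 0.0204]
tcp_rot: [[-1.0, -0.017, 0.0], [-0.017, 1.0, 0.0], [-0.0, 0.0, -1.0]]
force: [-0.9, 0.2, 1.0]
opening: 0.319
grasp_force: 30.0
```

Scaled: -0.09 m / 0.8 = -0.1125, -0.08 m / 0.8 = -0.1.

```bash
python3 steer.py '0,0,-0.0125,0,0,0,0.1 | 0,0,-0.0375,0,0,0,0.1 | 0,0,-0.075,0,0,0,0.1 | 0,0,-0.1,0,0,0,0.1 | 0,0,-0.1125,0,0,0,0.1 | 0,0,-0.1125,0,0,0,0.1 | 0,0,-0.1125,0,0,0,0.1'; python3 to.py .4503 .0665 .11 88.2
```

```text
time_s: 12.55
position: [0.6475, 0.0259, 0.1099]
tcp_rot: [[-1.0, -0.017, -0.001], [-0.017, 1.0, 0.0], [0.001, 0.0, -1.0]]
force: [1.0, -0.4, -0.1]
opening: 0.315
grasp_force: 30.0
[1.965e-01 4.390e-02 1.000e-04] [ 0.   -0.06  2.76] dist 0.201 t 12.55 [ -7.6 -98.5]
```

Scaled: 0.1965 m / 0.8 = 0.2456, 0.04 m / 0.8 = 0.05, 2.8 degrees / 180 = 0.0156.

```bash
python3 steer.py '0.0125,0.0025,0,0,0,0.0011,0.1 | 0.0438,0.01,0,0,0,0.0028,0.1 | 0.0813,0.0175,0,0,0,0.005,0.1 | 0.1188,0.0263,0,0,0,0.0072,0.1 | 0.1563,0.035,0,0,0,0.01,0.1 | 0.1938,0.0425,0,0,0,0.0122,0.1 | 0.225,0.05,0,0,0,0.0139,0.1 | 0.2413,0.0549,0,0,0,0.0156,0.1 | 0.2456,0.0549,0,0,0,0.0156,0.1 | 0.2456,0.0549,0,0,0,0.0156,0.1 | 0.2456,0.0549,0.0375,0,0,0.0156,0.1 | 0.2456,0.0549,0.0688,0,0,0.0156,0.1 | 0.2456,0.0549,0.0875,0,0,0.0156,0.1 | 0.2456,0.0549,0.1,0,0,0.0156,0.1 | 0.2456,0.0549,0.1025,0,0,0.0156,0.1 | 0.2456,0.0549,0.1025,0,0,0.0156,0.1 | 0.2456,0.0549,0.1025,0,0,0.0156,0.1'; python3 to.py .4503 .0665 .0215 88.2
```

```text
time_s: 14.25
position: [0.4515, 0.0664, 0.0289]
tcp_rot: [[-0.999, 0.032, 0.001], [0.032, 0.999, -0.0], [-0.001, -0.0, -1.0]]
force: [-0.1, -0.0, -0.5]
opening: 0.315
grasp_force: 30.0
[0.0012 0.0001 0.0074] [-0.01  0.08 -0.04] dist 0.007 t 14.25 [ -5.7 -93.9]
```

Scaled: 0.0065 m / 0.8 = 0.0081, 0.006 m / 0.8 = 0.0075.

```bash
python3 steer.py '0.0015,0,0.0038,0,0,0,0.1 | 0.0015,0,0.0063,0,0,0,0.1 | 0.0015,0,0.0075,0,0,0,0.1 | 0.0015,0,0.0081,0,0,0,0.1 | 0.0015,0,0.0081,0,0,0,0.1'; python3 steer.py '0,0,0.0006,0,0,0,0.1 | 0,0,0.0013,0,0,0,0.1 | 0,0,0.0013,0,0,0,0.1'
```

```text
time_s: 14.75
position: [0.4496, 0.0665, 0.0218]
tcp_rot: [[-0.999, 0.032, -0.0], [0.032, 0.999, 0.0], [0.0, 0.0, -1.0]]
force: [-0.4, -0.1, -0.0]
opening: 0.317
grasp_force: 30.0
time_s: 15.05
position: [0.4496, 0.0665, 0.0208]
tcp_rot: [[-0.999, 0.032, -0.0], [0.032, 0.999, 0.0], [0.0, 0.0, -1.0]]
force: [0.2, 0.1, -0.8]
opening: 0.316
grasp_force: 30.0
```

Scaled: -0.0006 m / 0.8 = -0.0008, 0.0003 m / 0.8 = 0.0004.

```bash
python3 steer.py '-0.0008,0,0.0004,0,0,0,0.1 | -0.0008,0,0.0008,0,0,0,0.1 | -0.0008,0,0.0008,0,0,0,0.1'
```

```text
time_s: 15.35
position: [0.4504, 0.0665, 0.0203]
tcp_rot: [[-0.999, 0.032, 0.0], [0.032, 0.999, -0.0], [-0.0, -0.0, -1.0]]
force: [0.6, -0.2, 0.1]
opening: 0.317
grasp_force: 30.0
```

Scaled: 0.0005 m / 0.8 = 0.0006, 0.0003 m / 0.8 = 0.0004.

```bash
python3 steer.py '0,0,0.0004,0,0,0,0.1 | 0,0,0.0006,0,0,0,0.1 | 0,0,0.0006,0,0,0,0.1'
```

```text
time_s: 15.65
position: [0.4504, 0.0665, 0.0203]
tcp_rot: [[-0.999, 0.032, 0.001], [0.032, 0.999, -0.0], [-0.001, -0.0, -1.0]]
force: [-0.7, -0.7, 5.8]
opening: 0.317
grasp_force: 30.0
```

Comb seated. Release, rise, and move to the bone box, closing along the shelf's x.

Scaled: -0.1 m / 0.8 = -0.125, -0.08 m / 0.8 = -0.1.

```bash
python3 steer.py '0,0,0,0,0,0,0.36 | 0,0,0,0,0,0,0.42 | 0,0,0,0,0,0,0.42 | 0,0,-0.0125,0,0,0,0.42 | 0,0,-0.05,0,0,0,0.5 | 0,0,-0.1,0,0,0,0.69 | 0,0,-0.125,0,0,0,0.69 | 0,0,-0.125,0,0,0,0.69 | 0,0,-0.125,0,0,0,0.69'; python3 to.py .647 -.048 .12 0
```

```text
time_s: 16.55
position: [0.4502, 0.0665, 0.1202]
tcp_rot: [[-0.999, 0.032, 0.001], [0.032, 0.999, -0.0], [-0.001, -0.0, -1.0]]
force: [0.6, 0.4, -0.4]
opening: 0.674
grasp_force: 0.0
[-0.2004 -0.1082  0.0005] [5.000e-02 5.000e-02 8.816e+01] dist 0.228 t 16.55 [ -5.7 -93.9]
```

Scaled: -0.2 m / 0.8 = -0.25, -0.185 m / 0.8 = -0.2313, 88.2 degrees / 180 = 0.49.

```bash
python3 steer.py '-0.025,-0.0125,0,0,0,0.0444,0.69 | -0.0625,-0.0313,0,0,0,0.0889,0.69 | -0.1125,-0.0625,0,0,0,0.1333,0.69 | -0.1625,-0.0875,0,0,0,0.1778,0.69 | -0.2,-0.1063,0,0,0,0.2222,0.69 | -0.2313,-0.125,0,0,0,0.2667,0.69 | -0.25,-0.135,0,0,0,0.3111,0.69 | -0.25,-0.135,0,0,0,0.3556,0.69 | -0.25,-0.135,0,0,0,0.4,0.69 | -0.25,-0.135,0,0,0,0.4444,0.69 | -0.25,-0.135,0,0,0,0.4889,0.69 | -0.25,-0.135,0,0,0,0.49,0.69 | -0.25,-0.135,0,0,0,0.49,0.69 | -0.25,-0.135,0,0,0,0.49,0.69'; python3 to.py .647 -.048 .03 0
python3 - <<'E'
from h import *
T=optics.capture("top");S=optics.capture("scene")
r=(0,0,255);b=(255,0,0)
po=[(box(.4523,.1464,-1.8,.04,.058,.040),r),(box(.4498,.0665,-1.8,.1,.028,.028),r),(circ(.4473,-.0135,.046,.018),b),(circ(.4423,-.1734,.046,.018),b)]
a=overlay(T,(225,310,180,440),3,po);c=overlay(S,(130,205,180,430),3.1,po)
w=max(a.shape[1],c.shape[1]);z=np.zeros((a.shape[0]+c.shape[0],w,3),np.uint8)
z[:a.shape[0],:a.shape[1]]=a;z[a.shape[0]:,:c.shape[1]]=c
cv2.imwrite("pics/p3.png",z)
E
```

```text
time_s: 17.95
position: [0.6461, -0.0477, 0.1188]
tcp_rot: [[-0.001, 1.0, -0.002], [1.0, 0.001, 0.0], [0.0, -0.002, -1.0]]
force: [0.8, 0.0, -0.4]
opening: 0.689
grasp_force: 0.0
[-0.0003  0.001   0.0888] [-0.1  -0.02  0.08] dist 0.089 t 17.95 [-14.1 -14.2]
```

View pics/p3.png

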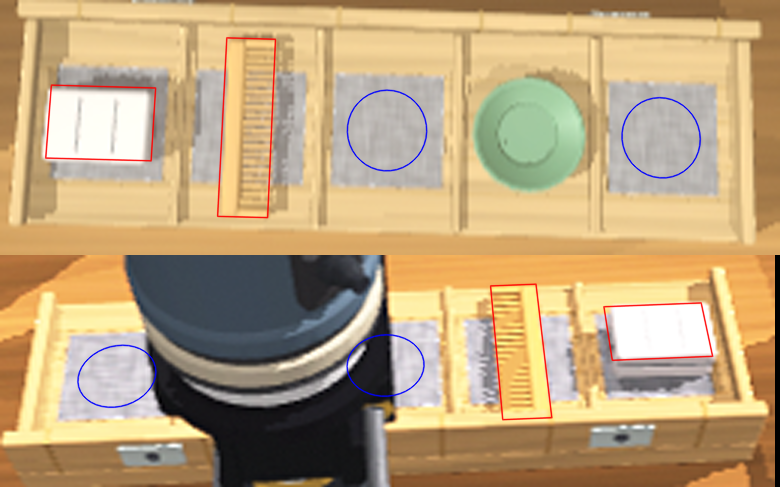

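The pill case and comb line up with their target outlines in both views, squared and centred. Next, the bone box.

Scaled: 0.094 m / 0.8 = 0.1175, 0.03 m / 0.8 = 0.0375.

```bash
python3 steer.py '0,0.0013,0.0375,0,0,0,0.69 | 0,0.0013,0.075,0,0,0,0.69 | 0,0.0013,0.1,0,0,0,0.69 | 0,0.0013,0.1125,0,0,0,0.69 | 0,0.0013,0.1175,0,0,0,0.69 | 0,0.0013,0.1175,0,0,0,0.69 | 0,0.0013,0.1175,0,0,0,0.69 | 0,0.0013,0.1175,0,0,0,0.6 | 0,0.0013,0.1175,0,0,0,0.5 | 0,0.0013,0.1175,0,0,0,0.3 | 0,0.0013,0.1175,0,0,0,0.3 | 0,0.0013,0.1175,0,0,0,0.3 | 0,0.0013,0.1175,0,0,0,0.3'
```

```text
time_s: 19.35
position: [0.6478, -0.0479, 0.0265]
tcp_rot: [[0.001, 1.0, 0.0], [1.0, -0.001, -0.0], [-0.0, 0.0, -1.0]]
force: [-1.9, 0.1, 6.5]
opening: 0.525
grasp_force: 30.0
```

Scaled: -0.09 m / 0.8 = -0.1125, -0.08 m / 0.8 = -0.1.

```bash
python3 steer.py '0,0,-0.0125,0,0,0,0.3 | 0,0,-0.0375,0,0,0,0.3 | 0,0,-0.075,0,0,0,0.3 | 0,0,-0.1,0,0,0,0.3 | 0,0,-0.1125,0,0,0,0.3 | 0,0,-0.1125,0,0,0,0.3 | 0,0,-0.1125,0,0,0,0.3 | 0,0,-0.1125,0,0,0,0.3'; python3 to.py .4473 -.0135 .1165 -1.8
```

```text
time_s: 20.15
position: [0.6466, -0.0476, 0.1142]
tcp_rot: [[0.001, 1.0, -0.003], [1.0, -0.001, 0.001], [0.001, -0.003, -1.0]]
force: [-0.2, -0.7, -0.8]
opening: 0.523
grasp_force: 30.4
[ 0.034  -0.1993 -0.0017] [-0.16 -0.04  1.76] dist 0.202 t 20.15 [-14.1 -14. ]
```

Scaled: -0.1993 m / 0.8 = -0.2491, -0.196 m / 0.8 = -0.245, 1.8 degrees / 180 = 0.01.

```bash
python3 steer.py '0.0025,-0.0125,0,0,0,0.0011,0.3 | 0.0075,-0.0438,0,0,0,0.0022,0.3 | 0.0138,-0.0813,0,0,0,0.0033,0.3 | 0.02,-0.1188,0,0,0,0.0044,0.3 | 0.0263,-0.1563,0,0,0,0.0061,0.3 | 0.0325,-0.1938,0,0,0,0.0078,0.3 | 0.0388,-0.225,0,0,0,0.0094,0.3 | 0.0425,-0.245,0,0,0,0.01,0.3 | 0.0425,-0.2491,0,0,0,0.01,0.3 | 0.0425,-0.2491,0,0,0,0.01,0.3 | 0.0425,-0.2491,0.0375,0,0,0.01,0.3 | 0.0425,-0.2491,0.0688,0,0,0.01,0.3 | 0.0425,-0.2491,0.0875,0,0,0.01,0.3 | 0.0425,-0.2491,0.0988,0,0,0.01,0.3 | 0.0425,-0.2491,0.1013,0,0,0.01,0.3 | 0.0425,-0.2491,0.1013,0,0,0.01,0.3 | 0.0425,-0.2491,0.1013,0,0,0.01,0.3 | 0.0425,-0.2491,0.1013,0,0,0.01,0.3'; python3 to.py .4473 -.0135 .0265 -1.8
```

```text
time_s: 21.95
position: [0.449, -0.0139, 0.0354]
tcp_rot: [[0.032, 0.999, 0.002], [0.999, -0.032, -0.0], [-0.0, 0.002, -1.0]]
force: [0.7, 0.3, -1.2]
opening: 0.519
grasp_force: 30.4
[ 0.0003 -0.0017  0.0089] [ 0.1   0.02 -0.03] dist 0.009 t 21.95 [-16.1 -14.2]
```

Scaled: 0.007 m / 0.8 = 0.0088, 0.006 m / 0.8 = 0.0075.

```bash
python3 steer.py '0,0,0.0038,0,0,0,0.3 | 0,0,0.0063,0,0,0,0.3 | 0,0,0.0075,0,0,0,0.3 | 0,0,0.0088,0,0,0,0.3 | 0,0,0.0088,0,0,0,0.3 | 0,0,0.0088,0,0,0,0.3'; python3 to.py .4473 -.0135 .0265 -1.8;
```

```text
time_s: 22.55
position: [0.4483, -0.0137, 0.0277]
tcp_rot: [[0.032, 0.999, -0.0], [0.999, -0.032, 0.0], [0.0, -0.0, -1.0]]
force: [-0.3, 0.3, -0.7]
opening: 0.526
grasp_force: 30.4
[ 0.0002 -0.001   0.0012] [-0.01 -0.   -0.04] dist 0.002 t 22.55 [-16.1 -14.2]
```

Scaled: -0.001 m / 0.8 = -0.0013, 0.0005 m / 0.8 = 0.0006.

```bash
python3 steer.py '0,-0.0013,0.0006,0,0,0,0.3 | 0,-0.0013,0.0013,0,0,0,0.3 | 0,-0.0013,0.0013,0,0,0,0.3'; python3 steer.py '0,0,0.0004,0,0,0,0.3 | 0,0,0.0008,0,0,0,0.3 | 0,0,0.0008,0,0,0,0.3'
```

```text
time_s: 22.85
position: [0.4473, -0.0137, 0.0267]
tcp_rot: [[0.032, 0.999, -0.0], [0.999, -0.032, 0.0], [0.0, -0.0, -1.0]]
force: [-0.3, 0.2, -0.5]
opening: 0.52
grasp_force: 30.4
time_s: 23.15
position: [0.4474, -0.0137, 0.0264]
tcp_rot: [[0.032, 0.999, 0.0], [0.999, -0.032, -0.0], [-0.0, 0.0, -1.0]]
force: [-0.8, 0.0, 3.5]
opening: 0.518
grasp_force: 30.2
```

Seated. Release and go to the bell.

Scaled: -0.11 m / 0.8 = -0.1375, -0.08 m / 0.8 = -0.1.

```bash
python3 steer.py '0,0,0,0,0,0,0.6 | 0,0,0,0,0,0,0.69 | 0,0,0,0,0,0,0.69 | 0,0,-0.0125,0,0,0,0.69 | 0,0,-0.05,0,0,0,0.69 | 0,0,-0.1,0,0,0,0.69 | 0,0,-0.1375,0,0,0,0.6 | 0,0,-0.1375,0,0,0,0.5 | 0,0,-0.1375,0,0,0,0.5'; python3 to.py .6507 -.1293 .13 0
```

```text
time_s: 24.05
position: [0.4476, -0.0137, 0.1371]
tcp_rot: [[0.032, 0.999, 0.002], [0.999, -0.032, -0.001], [-0.001, 0.002, -1.0]]
force: [-0.3, -0.0, 0.1]
opening: 0.532
grasp_force: 0.0
[-0.109   0.2066  0.0077] [ 0.13  0.03 -1.83] dist 0.234 t 24.05 [-16.1 -14.3]
```

Scaled: 0.2066 m / 0.8 = 0.2583, 0.19 m / 0.8 = 0.2375, -1.8 degrees / 180 = -0.01.

```bash
python3 steer.py '-0.025,0.05,0,0,0,-0.0028,0.5 | -0.05,0.1,0,0,0,-0.0056,0.5 | -0.075,0.15,0,0,0,-0.0078,0.5 | -0.1,0.2,0,0,0,-0.01,0.5 | -0.125,0.2375,0,0,0,-0.01,0.5 | -0.1363,0.2583,0,0,0,-0.01,0.4 | -0.1363,0.2583,0,0,0,-0.01,0.4 | -0.1363,0.2583,0,0,0,-0.01,0.4 | -0.1363,0.2583,0,0,0,-0.01,0.4 | -0.1363,0.2583,0,0,0,-0.01,0.4 | -0.1363,0.2583,0,0,0,-0.01,0.4'; python3 to.py .6507 -.1293 .060 0
```

```text
time_s: 25.15
position: [0.6496, -0.1285, 0.1363]
tcp_rot: [[0.0, 1.0, -0.001], [1.0, -0.0, 0.0], [0.0, -0.001, -1.0]]
force: [0.2, -0.0, -0.0]
opening: 0.4
grasp_force: 0.0
[-0.0008  0.0011  0.0763] [-0.04 -0.02 -0.01] dist 0.076 t 25.15 [-20.8 -20.8]
```

Scaled: 0.0755 m / 0.8 = 0.0944, 0.075 m / 0.8 = 0.0938.

```bash
python3 steer.py '-0.001,0.0013,0.0375,0,0,0,0.4 | -0.001,0.0013,0.0688,0,0,0,0.4 | -0.001,0.0013,0.0875,0,0,0,0.4 | -0.001,0.0013,0.0938,0,0,0,0.4 | -0.001,0.0013,0.0944,0,0,0,0.4 | -0.001,0.0013,0.0944,0,0,0,0.4 | -0.001,0.0013,0.0944,0,0,0,0.3 | -0.001,0.0013,0.0944,0,0,0,0.25 | -0.001,0.0013,0.0944,0,0,0,0.2 | -0.001,0.0013,0.0944,0,0,0,0.15 | -0.001,0.0013,0.0944,0,0,0,0 | -0.001,0.0013,0.0944,0,0,0,0 | -0.001,0.0013,0.0944,0,0,0,0'
```

```text
time_s: 26.45
position: [0.6516, -0.1301, 0.0608]
tcp_rot: [[0.001, 1.0, 0.0], [1.0, -0.001, -0.0], [-0.0, 0.0, -1.0]]
force: [0.7, 0.0, 0.5]
opening: 0.146
grasp_force: 30.0
```

Scaled: -0.06 m / 0.8 = -0.075, -0.05 m / 0.8 = -0.0625.

```bash
python3 steer.py '0,0,-0.0125,0,0,0,0 | 0,0,-0.0375,0,0,0,0 | 0,0,-0.0625,0,0,0,0 | 0,0,-0.075,0,0,0,0 | 0,0,-0.075,0,0,0,0 | 0,0,-0.075,0,0,0,0 | 0,0,-0.075,0,0,0,0'; python3 to.py .4423 -.1741 .1208 -1.8
python3 - <<'E'
from h import *
S=optics.capture("scene");T=optics.capture("top")
a=overlay(S,(180,300,180,330),2.6,[]);c=overlay(T,(90,190,300,440),2.6,[])
z=np.zeros((a.shape[0]+c.shape[0],400,3),np.uint8);z[:a.shape[0],:a.shape[1]]=a;z[a.shape[0]:,:c.shape[1]]=c
cv2.imwrite("pics/p4.png",z)
E
```

```text
time_s: 27.15
position: [0.6505, -0.1298, 0.1195]
tcp_rot: [[0.001, 1.0, -0.002], [1.0, -0.001, 0.001], [0.001, -0.002, -1.0]]
force: [-0.0, -0.2, -1.4]
opening: 0.147
grasp_force: 30.0
[-0.0445 -0.2082 -0.0008] [-0.13 -0.05  1.76] dist 0.213 t 27.15 [-20.9 -20.9]
```

View pics/p4.png

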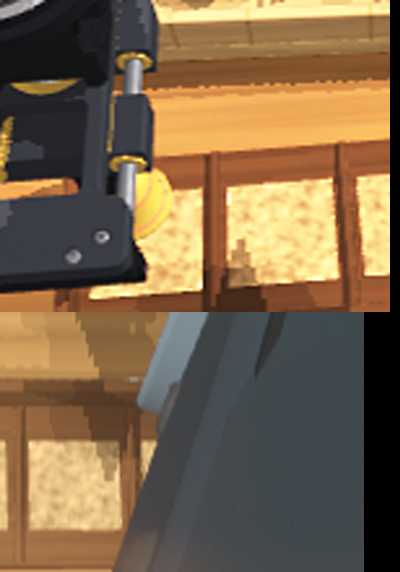

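The picture shows the bell held in the fingers, with its skirt at about (150,205), clear of the old shelf. Carry it to bay 5.

Scaled: -0.2082 m / 0.8 = -0.2603, -0.018 m / 0.8 = -0.0225, 1.8 degrees / 180 = 0.01.

```bash
python3 steer.py '-0.0025,-0.0125,0,0,0,0.0011,0 | -0.0088,-0.0375,0,0,0,0.0022,0 | -0.015,-0.0688,0,0,0,0.0033,0 | -0.0225,-0.1063,0,0,0,0.0044,0 | -0.0313,-0.1438,0,0,0,0.0061,0 | -0.0388,-0.1813,0,0,0,0.0078,0 | -0.0463,-0.2188,0,0,0,0.0094,0 | -0.0525,-0.2463,0,0,0,0.01,0 | -0.0556,-0.2588,0,0,0,0.01,0 | -0.0556,-0.2603,0,0,0,0.01,0 | -0.0556,-0.2603,0,0,0,0.01,0 | -0.0556,-0.2603,0.025,0,0,0.01,0 | -0.0556,-0.2603,0.0438,0,0,0.01,0 | -0.0556,-0.2603,0.0588,0,0,0.01,0 | -0.0556,-0.2603,0.0625,0,0,0.01,0 | -0.0556,-0.2603,0.0625,0,0,0.01,0 | -0.0556,-0.2603,0.0625,0,0,0.01,0 | -0.0556,-0.2603,0.0625,0,0,0.01,0'; python3 to.py .4423 -.1741 .0608 -1.8
```

```text
time_s: 29.05
position: [0.4438, -0.1747, 0.0712]
tcp_rot: [[0.032, 0.999, 0.001], [0.999, -0.032, -0.001], [-0.001, 0.001, -1.0]]
force: [0.2, -0.6, -0.0]
opening: 0.148
grasp_force: 30.0
[ 0.0005 -0.0015  0.0104] [ 0.08  0.05 -0.02] dist 0.011 t 29.05 [-34.9 -33.1]
```

Scaled: 0.009 m / 0.8 = 0.0113, 0.007 m / 0.8 = 0.0088.

```bash
python3 steer.py '0.0006,-0.0013,0.005,0,0,0,0 | 0.0006,-0.0013,0.0088,0,0,0,0 | 0.0006,-0.0013,0.0113,0,0,0,0 | 0.0006,-0.0013,0.0113,0,0,0,0 | 0.0006,-0.0013,0.0113,0,0,0,0'; python3 to.py .4423 -.1741 .0608 -1.8;python3 steer.py '0,0,0.0006,0,0,0,0 | 0,0,0.0013,0,0,0,0 | 0,0,0.0013,0,0,0,0'
```

```text
time_s: 29.55
position: [0.4421, -0.1739, 0.0616]
tcp_rot: [[0.032, 0.999, -0.0], [0.999, -0.032, 0.0], [0.0, -0.0, -1.0]]
force: [-0.8, -0.8, -0.5]
opening: 0.147
grasp_force: 30.0
[-0.0002  0.0002  0.0008] [-0.01 -0.01 -0.04] dist 0.001 t 29.55 [-35.  -33.1]
time_s: 29.85
position: [0.4423, -0.174, 0.0607]
tcp_rot: [[0.032, 0.999, 0.0], [0.999, -0.032, -0.0], [-0.0, 0.0, -1.0]]
force: [-0.4, 0.3, -0.6]
opening: 0.148
grasp_force: 30.0
```

Careful with the scale: shifts go in shares of 0.8 m and turns go in shares of 180 degrees. That gives: 0.0006 m / 0.8 = 0.0008, 0.0003 m / 0.8 = 0.0004.

```bash
python3 steer.py '0,0,0.0004,0,0,0,0 | 0,0,0.0008,0,0,0,0 | 0,0,0.0008,0,0,0,0'
```

```text
time_s: 30.15
position: [0.4425, -0.174, 0.0606]
tcp_rot: [[0.032, 0.999, 0.001], [0.999, -0.032, -0.0], [-0.0, 0.001, -1.0]]
force: [0.8, 0.6, 5.9]
opening: 0.145
grasp_force: 30.0
```

Seated. Release, rise, and back off to the right so the shelf is in clear view.

Scaled: -0.35 m / 0.8 = -0.4375, -0.3 m / 0.8 = -0.375.

```bash
python3 steer.py '0,0,0,0,0,0,0.25 | 0,0,0,0,0,0,0.35 | 0,0,0,0,0,0,0.35 | 0,0,0,0,0,0,0.35 | 0,0,-0.0125,0,0,0,0.4 | 0,0,-0.05,0,0,0,0.5 | 0,0,-0.1,0,0,0,0.5 | 0,0,-0.15,0,0,0,0.5 | -0.0625,-0.025,-0.175,0,0,0,0.5 | -0.125,-0.05,-0.175,0,0,0,0.5 | -0.1875,-0.075,-0.175,0,0,0,0.5 | -0.25,-0.1,-0.175,0,0,0,0.5 | -0.3125,-0.1125,-0.175,0,0,0,0.5 | -0.375,-0.125,-0.175,0,0,0,0.5 | -0.4375,-0.125,-0.175,0,0,0,0.5 | -0.4375,-0.125,-0.175,0,0,0,0.5 | -0.4375,-0.125,-0.175,0,0,0,0.5'
python3 - <<'E'
from h import *
T=optics.capture("top");S=optics.capture("scene")
r=(0,0,255);b=(255,0,0)
po=[(box(.4523,.1464,-1.8,.04,.058,.040),r),(box(.4498,.0665,-1.8,.1,.028,.028),r),(circ(.4473,-.0135,.046,.018),b),(circ(.4473,-.0135,.046,.048),r),(circ(.4423,-.1734,.047,.018),b),(circ(.4423,-.1734,.014,.076),r)]
a=overlay(T,(225,310,180,440),3,po);c=overlay(S,(130,205,180,430),3.1,po)
w=max(a.shape[1],c.shape[1]);z=np.zeros((a.shape[0]+c.shape[0],w,3),np.uint8)
z[:a.shape[0],:a.shape[1]]=a;z[a.shape[0]:,:c.shape[1]]=c
cv2.imwrite("pics/p5.png",z)
E
```

```text
time_s: 31.85
position: [0.33, -0.5241, 0.2005]
tcp_rot: [[0.035, 0.999, 0.001], [0.999, -0.035, -0.003], [-0.003, 0.001, -1.0]]
force: [0.3, 0.5, -0.1]
opening: 0.503
grasp_force: 0.0
```

View pics/p5.png

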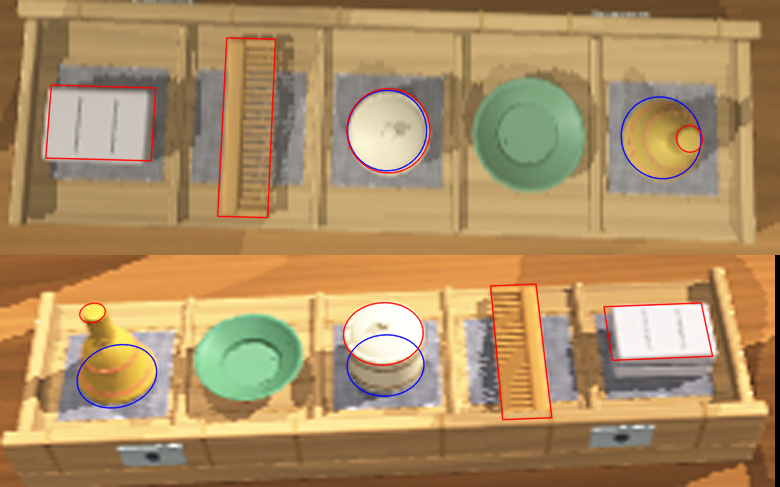

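All four things match their target outlines in both views, upright and centred, and the saucer at (527,133) has not moved. Handing in.

```bash
python3 -c "
from rig import bot, optics, probe_bus
print(bot.hand_in())"
```

```text
the job is handed in; nothing more can be done
None
```

The pill case, comb, bone box and bell now stand in bays 1, 2, 3 and 5 of the bamboo shelf, in their old order, centred and right way up to within about 2 mm by the last camera check; the saucer in bay 4 was left undisturbed, and I handed the job in at about 32 s with no verdict returned.

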